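Make up the field calibration kit and the sampling kit

ROBOT

A 6-joint arm with a two-finger parallel gripper is mounted at the origin on the work surface. World frame = base frame: x ahead of the robot, y to its left, z up, the work surface at z = 0. Lengths are in m, angles in rad, forces in N, time in s.
With the tool pointing down it reaches from about 0.35 to 0.975 m from the base axis. Payload 4.9 kg.
Tool frame: the origin (TCP) lies midway between the tips of the shut fingers; the grasp point (between the pads) lies 19 mm behind it; z points along the fingers, y is the line along which they close (so a half turn about z gives the same grasp; the last joint's range is limited). The gripper opens to 85 mm and grips with 20 to 120 N. Pads are 22 mm wide; open, the fingers measure 114 mm over their backs; the gripper's body (76 mm by 85 mm) begins 54 mm behind the grasp point. The pads swing forward as they close: fully open they stand 13 mm farther back than shut.
Start: joints at [1.075, 0.053, 1.613, -0, 1.476, -0.119], TCP at [0.23, 0.581, 0.231] pointing down, gripper open.
Joint ranges: [-3.01, 3.01], [-1.01, 2.22], [0.06, 2.58], [-1.02, 4.17], [0.09, 2.62], [-3.14, 3.14]. Speed limits (rad/s): [2.57, 2.57, 3.14, 3.14, 3.14, 3.14].

INTERFACE

Orientations are given as a unit quaternion [w, x, y, z].
In Python, from plant import manip gives the robot as it stands.
- The arm moves only by the tool move_arm, never from a script. Its argument "increments" is one flat list of numbers, 5 for each row, row after row: the shift along the tool's x, y, z in mm, then the turn about the tool's z in rad, then the opening, from 0 (shut) to 1 (fully open). In form: [tx, ty, tz, spin, jaw, tx, ty, tz, spin, jaw, ...]. A call has 1 to 8 rows; each row shifts and turns the commanded pose from where the row before left it, along the tool's axes as they then stand; what a row does not reach is not made up. A row lasts 1/12 s, in which the tool goes at most 41.7 mm and 7.16 degrees, less where a joint would pass 70% of its speed; a pose out of reach is approached as far as the arm can. A call with a gripper value outside its range is refused whole. The fingers move at their own pace and stop on an object; the grip force is fixed at half the most. Time passes only in rows, so rows that do not move let the fingers close. It gives the time, the measured TCP pose, the force, the opening and the grip force at its end, in the units of the state.
- manip.state(): the state, without advancing time (a new reading comes with each control period).
- manip.grab_frame(name): name is "scene" or "top"; returns a dict with "image" (400x640x3 uint8, blue, green, red), "fov_y" (degrees; the focal length in pixels is half the picture's height over the tangent of half this angle, whatever the lens; pixels are square), "cx", "cy" (the principal point, pixels), "eye" and "rotation" of the camera in the world. Camera axes: x right, y down, z forward; pixel columns grow to the right and rows downward; lengths in m; the calibration is good to about 2 mm. A picture is of the moment at which its call begins. There is no depth.
- manip.job_done(): hands the job in; it is judged then, once.
The state is a dict: "time": time; "joint_pos": joint angles; "joint_vel": joint speeds; "joint_efforts": joint torques, N m; "tool_pos": TCP position; "tool_rot": TCP orientation; "contact_force": force on the tool from outside, world axes, zero at the start; "ft_torque": the same for the moment, N m; "gripper_width": opening from 0.0 (shut) to 1.0 (fully open); "grasp_force": force on a finger pad.
Only numpy, scipy, OpenCV 4.12 (cv2) and the standard library are available. Lean on these libraries where they do the work, as an engineer would, in place of code of your own. Each camera call takes 0.05 s, during which the arm holds its last target. There are 200 camera calls.

TASK

Make up the two kits from the stock on the lab bench. The blue case gets the black-lidded jar, the brass weight and the aluminium tin; the orange case gets the red-lidded jar and the blue-capped white bottle: each thing standing upright on the floor of a pocket of its own (any pocket of its case). Don't tip any of them over on the way, and leave the green-lidded jar and the brush where they are.

Things in the scene. Friction and masses are not known exactly. Their poses are not given: they have to be found in the camera images.
- blue_case: blue kit case, a flat block 246 x 96 x 25 mm with a row of three pockets. Pockets are square, 68 by 68 mm, open on top, 15 mm deep; their dark flat floors lie 10 mm above the bench, the case's top face 25 mm above it. Fixed to the bench. Origin: centre of its underside; x along the row of pockets, y across it, z up. Pocket centres at x = -78, 0 and +78 mm, y = 0. 
- orange_case: orange kit case, a flat block 168 x 96 x 25 mm with a row of two pockets. Pockets are square, 68 by 68 mm, open on top, 15 mm deep; their dark flat floors lie 10 mm above the bench, the case's top face 25 mm above it. Fixed to the bench. Origin: centre of its underside; x along the row of pockets, y across it, z up. Pocket centres at x = -39 and +39 mm, y = 0. 
- black_jar: amber glass sample jar with a paper label, black screw lid. Upright cylinder, 64 mm tall overall: glass 48 mm in diameter, lid 52 mm in diameter from 46 mm to 64 mm above the base. 160 g (varies). Origin: centre of the underside, z up. Stands loose on the bench.
- red_jar: amber glass sample jar with a paper label, red screw lid. Upright cylinder, 64 mm tall overall: glass 48 mm in diameter, lid 52 mm in diameter from 46 mm to 64 mm above the base. 160 g (varies). Origin: centre of the underside, z up. Stands loose on the bench.
- brass_weight: brass calibration weight, 400 g (varies): upright cylinder 38 mm in diameter and 44 mm tall, with a small knob 22 mm in diameter on a neck above it, 60 mm tall overall. Origin: centre of the underside, z up. Stands loose on the bench.
- tin: round bare-aluminium moisture tin with its lid on, 48 mm tall: body 49 mm in diameter, lid 51 mm in diameter from 34 mm up. 90 g (varies). Origin: centre of the underside, z up. Stands loose on the bench; the lid does not come off.
- white_bottle: white plastic bottle with a blue cap and a blue band, 75 mm tall: body 40 mm in diameter up to 55 mm, cap 28 mm in diameter above. 70 g (varies). Origin: centre of the underside, z up. Stands loose on the bench.
- green_jar: amber glass sample jar with a paper label, green screw lid. Upright cylinder, 64 mm tall overall: glass 48 mm in diameter, lid 52 mm in diameter from 46 mm to 64 mm above the base. 160 g (varies). Origin: centre of the underside, z up. Stands loose among the stock; not part of any kit, to be left where it is.
- brush: small wooden-handled brush, about 180 mm long and under 30 mm high, lying loose beyond the stock; to be left where it is. Origin: middle of its length on the underside, x along it.
Not all that is in view belongs to the job. Leave any purple look-alike of the red_jar alone.

How it is judged:
By the outcome, as a careful person would: the job done as asked, in the order asked, and still so for the second after the job is handed in, with the robot touching nothing.
It also fails if it takes over 134 s, if anything falls off the work surface, if the arm or the gripper's body presses on something with over 40 N, if the wrist force passes 120 N, or if a joint passes its speed limit or range.

## Working session

There is one attempt and no reset: what is moved stays moved. The work goes in short steps, Python scripts to look and compute and a tool call to move; the robot and the scene stay as the last step left them, time stands still between calls to the robot, and variables do not carry over. Pictures are saved under pics/ and viewed, at most 14 in all, crops included, and the job is handed in when it is done.

Besides the shell and the picture viewer there is one more tool, called after "Request:" in YAML: its name, and indented under it one key for each argument. move_arm: Moves the arm, as the interface text tells. Its arguments: {"type":"object","properties":{"increments":{"type":"array"}},"required":["increments"]}

```bash
mkdir -p pics; ls; cat > h.py <<'E'
import numpy as np, cv2
from plant import manip
def pix2world(f,u,v,z):
    fl=f["image"].shape[0]/2/np.tan(np.radians(f["fov_y"])/2)
    R=np.array(f["rotation"]);R=R if R.shape==(3,3) else None
    d=R@np.array([(u-f["cx"])/fl,(v-f["cy"])/fl,1]);e=np.array(f["eye"])
    return e+d*(z-e[2])/d[2]
def world2pix(f,p):
    fl=f["image"].shape[0]/2/np.tan(np.radians(f["fov_y"])/2)
    c=np.array(f["rotation"]).T@(np.array(p)-np.array(f["eye"]))
    return c[0]/c[2]*fl+f["cx"],c[1]/c[2]*fl+f["cy"]
E
python3 - <<'E'
from h import *
for n in("top","scene"):
    f=manip.grab_frame(n);cv2.imwrite(f"pics/{n}0.png",f["image"])
    print(n,{k:v for k,v in f.items() if k!="image"})
print(manip.state())
E
```

```text
pics
top {'fov_y': 48.052163206717275, 'cx': 326.13157557735536, 'cy': 204.44328886674376, 'eye': array([ 0.46596921, -0.00776445,  1.08074635]), 'rotation': array([-0.04809612,  0.70917814, -0.70210601,  0.04242967])}
scene {'fov_y': 54.65032323496804, 'cx': 316.6639335804439, 'cy': 199.74976596082487, 'eye': array([1.11823308, 0.53141615, 0.48544858]), 'rotation': array([-0.18288947,  0.31877061,  0.81203055, -0.45336864])}
{'time': 0.1, 'joint_pos': array([ 1.07499724e+00,  5.33114367e-02,  1.61416951e+00,  3.27444912e-05,
        1.47601029e+00, -1.19010168e-01]), 'joint_vel': array([ 0.0015575 , -0.00032523, -0.00504166,  0.00115098, -0.00212754,
       -0.00045045]), 'joint_efforts': array([-3.68760766e-04, -3.94899166e+01, -3.71365678e+01, -1.69870127e-04,
        3.99703276e-03, -2.28409658e-05]), 'tool_pos': array([0.22968382, 0.58065231, 0.23016554]), 'tool_rot': array([-3.02775298e-04,  1.87283457e-01,  9.82305454e-01, -8.99858549e-04]), 'contact_force': array([ 0.18126389,  0.25219576, -0.19308375]), 'ft_torque': array([ 0.00430919, -0.02818949, -0.00206339]), 'grasp_force': 0.0, 'gripper_width': 1.0014258735940138}
```

```bash
cat > h.py <<'E'
import numpy as np, cv2
from scipy.spatial.transform import Rotation as Ro
from plant import manip
def fl(f): return f["image"].shape[0]/2/np.tan(np.radians(f["fov_y"])/2)
def rot(q): return Ro.from_quat(np.roll(q,-1)).as_matrix()
def pix2world(f,u,v,z):
    d=rot(f["rotation"])@np.array([(u-f["cx"])/fl(f),(v-f["cy"])/fl(f),1]);e=f["eye"]
    return e+d*(z-e[2])/d[2]
def world2pix(f,p):
    c=rot(f["rotation"]).T@(np.array(p)-f["eye"])
    return np.round([c[0]/c[2]*fl(f)+f["cx"],c[1]/c[2]*fl(f)+f["cy"]],1)
E
python3 - <<'E'
from h import *
for n in("top","scene"):
    f=manip.grab_frame(n)
    print(n,rot(f["rotation"]).round(3).tolist(),world2pix(f,[0.23,0.58,0.23]),world2pix(f,[.5,0,0]),world2pix(f,[.5,.2,0]))
E
```

```text
top [[0.01, -0.992, 0.128], [-1.0, -0.009, 0.009], [-0.007, -0.128, -0.992]] [  6.1 389.2] [326.4 247.9] [243.1 247.1]
scene [[-0.73, 0.352, -0.586], [0.684, 0.386, -0.62], [0.008, -0.853, -0.522]] [738.3 152.6] [351.1 196.3] [420.8 232.1]
```

View pics/top0.png

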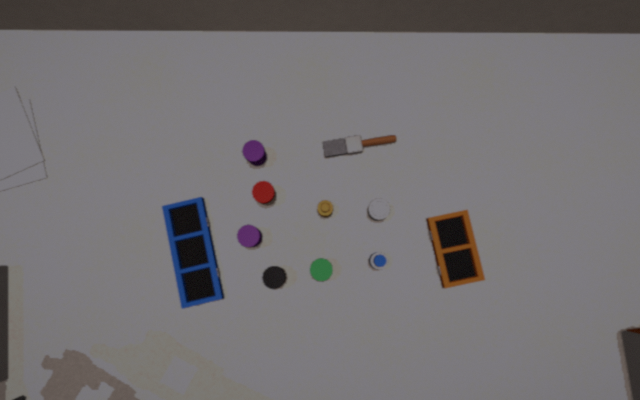

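View pics/scene0.png

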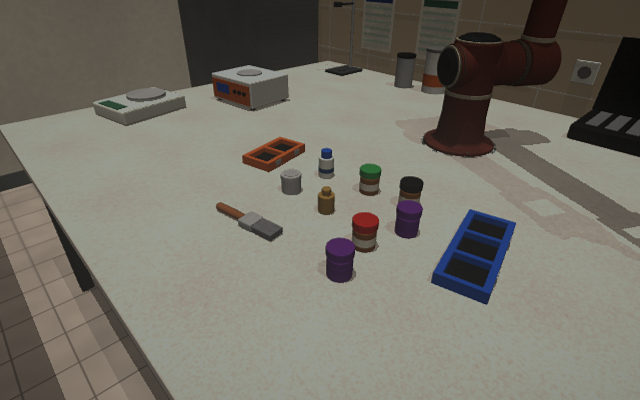

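```bash
python3 - <<'E'
from h import *
im=cv2.imread("pics/top0.png")
a=im[135:315,155:345];b=im[135:315,310:500]
out=np.hstack([cv2.resize(np.clip(x*1.6,0,255).astype(np.uint8),None,fx=4.2,fy=4.2,interpolation=cv2.INTER_CUBIC) for x in(a,)])
cv2.imwrite("pics/cA.png",out[:600]);
cv2.imwrite("pics/cB.png",cv2.resize(np.clip(b[:140]*1.6+0,0,255).astype(np.uint8) if 0 else np.clip(im[190:300,310:500]*1.6,0,255).astype(np.uint8),None,fx=4.2,fy=4.2,interpolation=cv2.INTER_CUBIC))
E
```

```text
(no output)
```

View pics/cA.png

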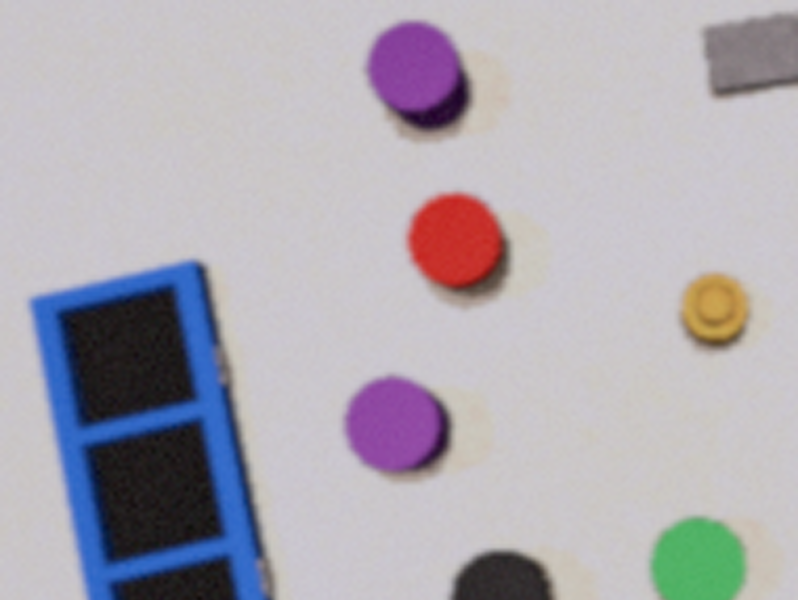

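View pics/cB.png

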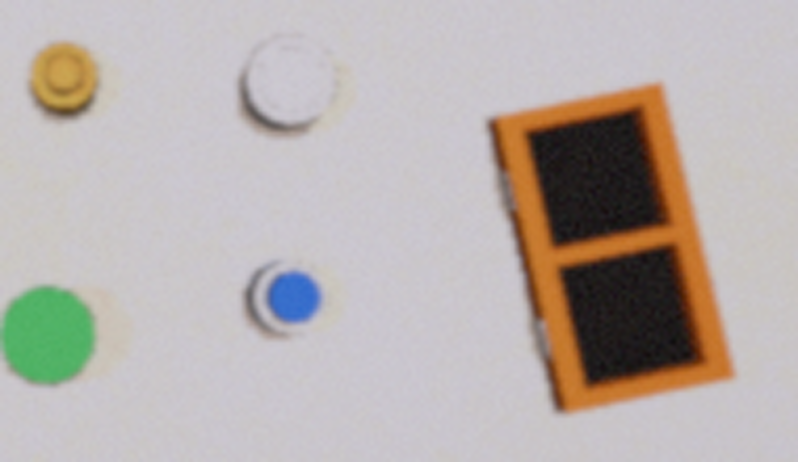

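```bash
python3 - <<'E'
from h import *
f=manip.grab_frame("top");s=manip.grab_frame("scene")
im=f["image"].astype(int);hsv=cv2.cvtColor(f["image"],cv2.COLOR_BGR2HSV)
def blobs(m,lo=60):
    n,l,st,c=cv2.connectedComponentsWithStats(m.astype(np.uint8));return [(c[i].round(1).tolist(),st[i].tolist()) for i in range(1,n) if st[i,4]>lo]
H,S,V=[hsv[...,i] for i in range(3)]
roi=np.zeros(H.shape,bool);roi[130:315,150:500]=1
print("dark",blobs(roi&(V<60)))
print("red",blobs(roi&(S>150)&((H<6)|(H>172))&(V>90)))
print("green",blobs(roi&(S>90)&(abs(H-68)<15)))
P={"black":(274.5,277.5,.064),"red":(263.3,192.1,.064),"pur1":(253.3,151,.064),"pur2":(248.8,236.2,.064),"green":(321.4,269.8,.064),"brass":(325,207.9,.06),"tin":(379,209.3,.048),"bottle":(380,260.7,.075)}
for k,(u,v,z) in P.items():
    p=pix2world(f,u,v,z);print(k,p.round(4),"scene",world2pix(s,p),"r",np.hypot(*p[:2]).round(3))
for nm,m in(("blue",(abs(H-108)<10)&(S>150)&(V>90)),("orange",(abs(H-12)<7)&(S>150)&(V>110))):
    m=(m&roi).astype(np.uint8);cs,_=cv2.findContours(m,cv2.RETR_EXTERNAL,cv2.CHAIN_APPROX_NONE)
    c=max(cs,key=cv2.contourArea);r=cv2.minAreaRect(c);b=cv2.boxPoints(r)
    w=np.array([pix2world(f,*q,.025) for q in b]);ctr=w.mean(0)
    e=[w[1]-w[0],w[2]-w[1]];L=[np.linalg.norm(x) for x in e];ax=e[int(np.argmax(L))]
    print(nm,b.round(1).tolist(),ctr.round(4),"L",np.round(L,4),"ang",np.degrees(np.arctan2(ax[1],ax[0])).round(1),"scene",world2pix(s,ctr))
E
```

```text
dark [([259.5, 160.7], [249, 153, 18, 13, 88]), ([184.9, 219.4], [170, 204, 31, 32, 748]), ([451.5, 231.9], [436, 217, 32, 31, 738]), ([191.3, 251.6], [176, 236, 32, 32, 765]), ([459.4, 264.5], [444, 249, 32, 32, 761]), ([274.0, 277.1], [263, 267, 23, 22, 398]), ([197.8, 284.2], [182, 268, 33, 33, 789])]
red [([262.9, 191.8], [253, 182, 21, 21, 350])]
green []
black [0.4308 0.115  0.064 ] scene [410.6 180.8] r 0.446
red [0.6241 0.1456 0.064 ] scene [365.1 218.8] r 0.641
pur1 [0.7205 0.1716 0.064 ] scene [340.1 246. ] r 0.741
pur2 [0.5226 0.1757 0.064 ] scene [408.9 206. ] r 0.551
green [0.449  0.0102 0.064 ] scene [370.  167.9] r 0.449
brass [0.5894 0.0036 0.06  ] scene [326.5 187.7] r 0.589
tin [ 0.5888 -0.1213  0.048 ] scene [290.7 173.1] r 0.601
bottle [ 0.4706 -0.12    0.075 ] scene [326.  149.7] r 0.486
blue [[161.6999969482422, 205.3000030517578], [201.5, 197.3000030517578], [221.8000030517578, 299.0], [182.0, 307.0]] [0.4878 0.3159 0.025 ] L [0.0961 0.2443] ang -166.2 scene [477.6 245.5]
orange [[428.29998779296875, 218.1999969482422], [466.70001220703125, 209.0], [483.3999938964844, 278.70001220703125], [445.1000061035156, 287.8999938964844]] [ 0.5019 -0.3028  0.025 ] L [0.0937 0.1659] ang -168.2 scene [273.7 149.3]
```

Candidates for each item, by pixel in the top picture:
- **Red jar:** the red lid at (263,192) is the one. The purple look-alikes at (253,151) and (249,236) stay.
- **Black jar:** (274,277). The green jar at (321,270) stays.
- **Brass weight:** (325,208).
- **Tin:** (379,209).
- **White bottle:** (380,261).
- **Cases:** the blue case is centred at (192,252) and the orange case at (456,249).

The close crops confirm these choices. The positions, projected into the scene view, also land on the right objects.

I'll spin the tool so that tool x = -X, y = +Y and z = down, then go above the black jar.

Request:
move_arm:
  increments: [0, 0, 10, -0.094, 1, 0, 0, 10, -0.094, 1, 0, 0, 10, -0.094, 1, 0, 0, 10, -0.095, 1, -12, -29, 0, 0, 1, -12, -29, 0, 0, 1, -12, -29, 0, 0, 1, -12, -29, 0, 0, 1]

```text
time: 0.97
tool_pos: [0.2781, 0.4639, 0.191]
tool_rot: [-0.0, -0.001, 1.0, -0.0]
contact_force: [1.3, 0.3, 0.1]
gripper_width: 0.997
grasp_force: 0.0
```

Request:
move_arm:
  increments: [-12, -29, 0, 0, 1, -12, -29, 0, 0, 1, -12, -29, 0, 0, 1, -12, -29, 0, 0, 1, -12, -29, 0, 0, 1, -12, -29, 0, 0, 1, -12, -29, 0, 0, 1, -12, -29, 0, 0, 1]

```text
time: 1.63
tool_pos: [0.3743, 0.2318, 0.1915]
tool_rot: [0.0, -0.0, 1.0, 0.0]
contact_force: [0.2, 0.4, 0.4]
gripper_width: 1.003
grasp_force: 0.0
```

Request:
move_arm:
  increments: [-14, -29, 17, 0, 1, -14, -29, 17, 0, 1, -14, -29, 17, 0, 1, -14.5, -30, 17, 0, 1, 0, 0, 28, 0, 1, 0, 0, 28, 0, 1, 0, 0, 28, 0, 1, 0, 0, 4, 0, 1]

```text
time: 2.3
tool_pos: [0.4264, 0.1154, 0.0303]
tool_rot: [-0.005, 0.0, 1.0, -0.0]
contact_force: [-0.5, 0.2, -1.0]
gripper_width: 0.995
grasp_force: 0.0
```

Request:
move_arm:
  increments: [0, 0, 0, 0, 0.7, 0, 0, 0, 0, 0.5, 0, 0, 0, 0, 0.4, 0, 0, 0, 0, 0.4, 0, 0, 0, 0, 0.4, 0, 0, 0, 0, 0.4]

```text
time: 2.8
tool_pos: [0.4328, 0.1166, 0.0379]
tool_rot: [0.003, -0.0, 1.0, 0.0]
contact_force: [1.2, -0.2, 6.6]
gripper_width: 0.589
grasp_force: 62.7
```

Request:
move_arm:
  increments: [0, 0, -10, 0, 0.4, 0, 0, -25, 0, 0.4, 0, 0, -30, 0, 0.4, 0, 0, -30, 0, 0.4, 0, 0, -15, 0, 0.4, 0, 0, 0, 0, 0.4]

```text
time: 3.3
tool_pos: [0.4332, 0.1165, 0.1506]
tool_rot: [0.005, -0.0, 1.0, 0.0]
contact_force: [0.8, -0.3, -0.8]
gripper_width: 0.587
grasp_force: 62.6
```

Request:
move_arm:
  increments: [1, 10, 0, 0, 0.4, 2, 20, 0, 0, 0.4, 3, 30, 0, 0, 0.4, 4, 35, 0, 0, 0.4, 4, 35, 0, 0, 0.4, 3, 28, 0, 0, 0.4, 2, 18, 0, 0, 0.4, 0, 5, 0, 0, 0.4]

```text
time: 3.97
tool_pos: [0.4089, 0.2994, 0.1426]
tool_rot: [-0.002, -0.002, 1.0, -0.001]
contact_force: [1.4, 0.2, -1.8]
gripper_width: 0.587
grasp_force: 62.8
```

```bash
python3 - <<'E'
from h import *
s=manip.state();print(s["tool_pos"].round(4),s["tool_rot"].round(4),s["contact_force"].round(1),s["gripper_width"],s["grasp_force"])
a=manip.grab_frame("top")["image"][180:320,140:300];b=manip.grab_frame("scene")["image"][120:320,380:560]
r=lambda x,h:cv2.resize(x,(int(x.shape[1]*h/x.shape[0]),h),interpolation=cv2.INTER_CUBIC)
cv2.imwrite("pics/p1.png",np.clip(np.hstack([r(a,380),r(b,380)])*1.5,0,255)[:, :800])
E
```

```text
[0.4089 0.2994 0.1426] [-2.3e-03 -1.8e-03  1.0e+00 -6.0e-04] [ 1.4  0.2 -1.8] 0.5865267573361068 62.77979135513306[ WARN:0@2.702] global loadsave.cpp:1063 imwrite_ Unsupported depth image for selected encoder is fallbacked to CV_8U.
```

View pics/p1.png

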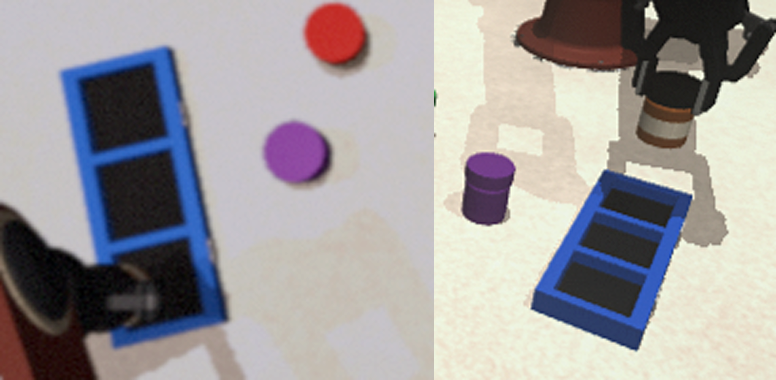

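The left half shows the arm over the blue case. The right half shows the jar held by its lid, upright, near (665,120) and above the near pocket. I'll lower it.

Request:
move_arm:
  increments: [0, 0, 0, 0, 0.4, 0, 0, 20, 0, 0.4, 0, 0, 20, 0, 0.4, 0, 0, 15, 0, 0.4, 0, 0, 15, 0, 0.4, 0, 0, 10, 0, 0.4, 0, 0, 0, 0, 0.4, 0, 0, 0, 0, 0.4]

```text
time: 4.73
tool_pos: [0.4113, 0.2963, 0.0648]
tool_rot: [-0.001, 0.0, 1.0, -0.0]
contact_force: [-0.3, 0.2, -1.2]
gripper_width: 0.588
grasp_force: 62.8
```

Request:
move_arm:
  increments: [-2, 0, 5, 0, 0.4, 0, 0, 5, 0, 0.4, 0, 0, 4, 0, 0.4, 0, 0, 2, 0, 0.4, 0, 0, 0, 0, 0.4, 0, 0, 0, 0, 0.4]

```text
time: 5.23
tool_pos: [0.4134, 0.2972, 0.0492]
tool_rot: [-0.0, -0.0, 1.0, -0.0]
contact_force: [0.2, 0.2, -1.2]
gripper_width: 0.588
grasp_force: 62.8
```

Request:
move_arm:
  increments: [0, 0, 1, 0, 0.4, 0, 0, 1, 0, 0.4, 0, 0, 0, 0, 0.4]

```text
time: 5.48
tool_pos: [0.4138, 0.2974, 0.048]
tool_rot: [0.0, -0.0, 1.0, 0.0]
contact_force: [-1.3, -0.6, 2.9]
gripper_width: 0.593
grasp_force: 63.2
```

Request:
move_arm:
  increments: [0, 0, 0, 0, 0.7, 0, 0, 0, 0, 0.8, 0, 0, 0, 0, 1, 0, 0, -5, 0, 1, 0, 0, -25, 0, 1, 0, 0, -35, 0, 1, 0, 0, -37, 0, 1, -15, -25, 0, 0, 1]

```text
time: 6.15
tool_pos: [0.4316, 0.2764, 0.1584]
tool_rot: [0.006, -0.002, 1.0, 0.004]
contact_force: [2.1, 0.7, 1.2]
gripper_width: 0.999
grasp_force: 0.0
```

Request:
move_arm:
  increments: [-20, -33, 0, 0, 1, -20, -33, 0, 0, 1, -20, -33, 0, 0, 1, -20, -33, 0, 0, 1, -20, -33, 0, 0, 1, -20, -34, 0, 0, 1, -20, -34, 0, 0, 1, -20, -35, 10, 0, 1]

```text
time: 6.82
tool_pos: [0.5909, 0.0022, 0.1421]
tool_rot: [0.003, -0.0, 1.0, -0.0]
contact_force: [0.0, 0.2, -0.0]
gripper_width: 1.006
grasp_force: 0.0
```

Request:
move_arm:
  increments: [0, 0, 20, 0, 1, 0, 0, 0, 0, 1, 0, 0, 0, 0, 1]

```text
time: 7.07
tool_pos: [0.5873, 0.0042, 0.118]
tool_rot: [-0.002, 0.0, 1.0, 0.0]
contact_force: [1.1, -0.1, 0.4]
gripper_width: 0.998
grasp_force: 0.0
```

```bash
python3 - <<'E'
from h import *
s=manip.state();print(s["tool_pos"].round(4),s["joint_pos"].round(2))
b=manip.grab_frame("scene")["image"][100:320,220:560]
cv2.imwrite("pics/p2.png",cv2.resize(cv2.convertScaleAbs(b,alpha=1.4),None,fx=2.3,fy=2.3,interpolation=cv2.INTER_CUBIC))
E
```

```text
[0.5873 0.0042 0.118 ] [-0.12  0.06  1.8   0.    1.28 -1.69]
```

View pics/p2.png

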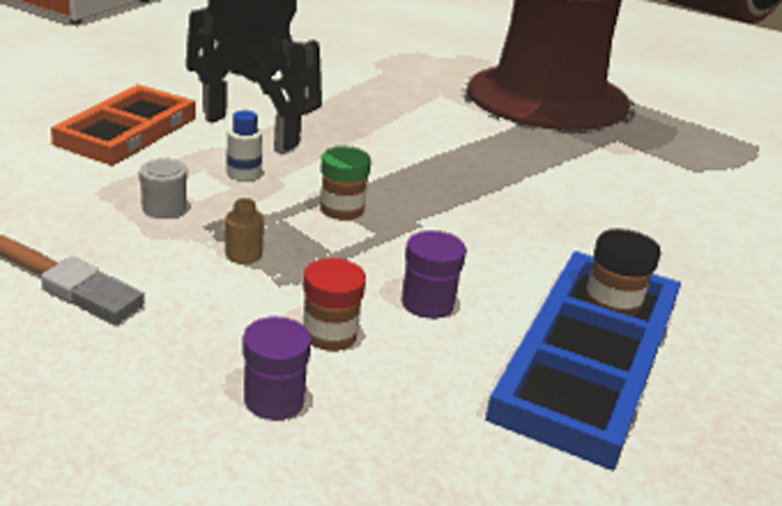

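The black jar stands upright in the near blue pocket at (622,270). The gripper is above the brass weight at (244,235). I'll descend now.

Request:
move_arm:
  increments: [-1, 0, 30, 0, 1, -1, 0, 30, 0, 1, 0, 0, 25, 0, 1, 0, 0, 15, 0, 1, 0, 0, 0, 0, 1, 0, 0, 0, 0, 0.6, 0, 0, 0, 0, 0.4, 0, 0, 0, 0, 0.25]

```text
time: 7.78
tool_pos: [0.5924, 0.0045, 0.022]
tool_rot: [0.002, -0.0, 1.0, -0.0]
contact_force: [0.3, 0.1, 0.6]
gripper_width: 0.604
grasp_force: 0.0
```

Request:
move_arm:
  increments: [0, 0, 0, 0, 0.25, 0, 0, 0, 0, 0.25, 0, 0, 0, 0, 0.25, 0, 0, 0, 0, 0.25]

```text
time: 8.12
tool_pos: [0.5924, 0.004, 0.0219]
tool_rot: [0.002, -0.0, 1.0, -0.0]
contact_force: [-1.5, 0.2, 6.1]
gripper_width: 0.421
grasp_force: 60.6
```

Request:
move_arm:
  increments: [0, 0, -8, 0, 0.25, 0, 0, -20, 0, 0.25, 0, 0, -30, 0, 0.25, 0, 0, -35, 0, 0.25, 0, 0, -25, 0, 0.25, 0, 0, -10, 0, 0.25, 3, 9, 0, 0, 0.25, 7, 20, 0, 0, 0.25]

```text
time: 8.78
tool_pos: [0.5803, 0.0323, 0.1465]
tool_rot: [-0.0, 0.001, 1.0, -0.0]
contact_force: [-1.6, 1.2, -5.9]
gripper_width: 0.421
grasp_force: 60.9
```

Request:
move_arm:
  increments: [11, 33, 0, 0, 0.25, 12, 38, 0, 0, 0.25, 12, 38, 0, 0, 0.25, 12, 38, 0, 0, 0.25, 12, 38, 0, 0, 0.25, 12, 38, 0, 0, 0.25, 10, 30, 0, 0, 0.25, 8, 20, 0, 0, 0.25]

```text
time: 9.45
tool_pos: [0.4876, 0.3087, 0.1436]
tool_rot: [-0.003, -0.001, 1.0, -0.001]
contact_force: [1.1, -0.4, -3.6]
gripper_width: 0.422
grasp_force: 61.1
```

Request:
move_arm:
  increments: [3, 10, 0, 0, 0.25, 0, 0, 0, 0, 0.25, 0, 0, 20, 0, 0.25, 0, 0, 25, 0, 0.25, 0, 0, 20, 0, 0.25, 0, 0, 15, 0, 0.25, 0, 0, 0, 0, 0.25, 0, 0, 0, 0, 0.25]

```text
time: 10.12
tool_pos: [0.4872, 0.3145, 0.065]
tool_rot: [-0.002, 0.0, 1.0, -0.001]
contact_force: [-0.1, 0.4, -5.0]
gripper_width: 0.421
grasp_force: 61.1
```

Request:
move_arm:
  increments: [-3, 1, 6, 0, 0.25, 0, 0, 8, 0, 0.25, 0, 0, 8, 0, 0.25, 0, 0, 5, 0, 0.25, 0, 0, 3, 0, 0.25, 0, 0, 1, 0, 0.25, 0, 0, 0, 0, 0.25, 0, 0, 0, 0, 0.25]

```text
time: 10.78
tool_pos: [0.4917, 0.3173, 0.0365]
tool_rot: [0.0, -0.0, 1.0, 0.0]
contact_force: [0.2, -0.2, -5.5]
gripper_width: 0.424
grasp_force: 61.1
```

Request:
move_arm:
  increments: [0, 0, 1, 0, 0.25, 0, 0, 1, 0, 0.25, 0, 0, 0, 0, 0.25]

```text
time: 11.03
tool_pos: [0.4915, 0.3172, 0.0344]
tool_rot: [0.0, -0.0, 1.0, 0.0]
contact_force: [0.9, -0.4, -4.3]
gripper_width: 0.422
grasp_force: 61.1
```

Request:
move_arm:
  increments: [0, 0, 1, 0, 0.25, 0, 0, 1, 0, 0.25, 0, 0, 0, 0, 0.25]

```text
time: 11.28
tool_pos: [0.4914, 0.3171, 0.0321]
tool_rot: [-0.0, -0.0, 1.0, -0.0]
contact_force: [-0.3, 0.3, -5.0]
gripper_width: 0.419
grasp_force: 61.1
```

Request:
move_arm:
  increments: [0, 0, 0.5, 0, 0.25, 0, 0, 0.5, 0, 0.25, 0, 0, 0, 0, 0.25]

```text
time: 11.53
tool_pos: [0.4917, 0.3172, 0.032]
tool_rot: [0.0, -0.0, 1.0, -0.0]
contact_force: [-2.6, -1.1, 0.9]
gripper_width: 0.424
grasp_force: 61.6
```

Request:
move_arm:
  increments: [0, 0, 0, 0, 0.55, 0, 0, 0, 0, 0.7, 0, 0, 0, 0, 0.9, 0, 0, -5, 0, 1, 0, 0, -20, 0, 1, 0, 0, -35, 0, 1, 0, 0, -38, 0, 1, 0, 0, -20, 0, 1]

```text
time: 12.2
tool_pos: [0.4936, 0.3182, 0.1548]
tool_rot: [0.003, -0.0, 1.0, 0.002]
contact_force: [0.7, 0.1, 1.0]
gripper_width: 1.003
grasp_force: 0.0
```

Request:
move_arm:
  increments: [-4, -20, 0, 0, 1, -8, -36, 0, 0, 1, -8, -36, 0, 0, 1, -8, -36, 0, 0, 1, -8, -36, 0, 0, 1, -8, -36, 0, 0, 1, -8, -36, 0, 0, 1, -8, -36, 0, 0, 1]

```text
time: 12.87
tool_pos: [0.552, 0.0434, 0.1502]
tool_rot: [0.001, -0.0, 1.0, -0.0]
contact_force: [0.2, 1.0, -0.2]
gripper_width: 1.0
grasp_force: 0.0
```

Request:
move_arm:
  increments: [-8, -36, 0, 0, 1, -8, -36, 0, 0, 1, -8, -36, 0, 0, 1, -8, -36, 10, 0, 1, -5, -22, 20, 0, 1, 0, 0, 0, 0, 1, 0, 0, 0, 0, 1]

```text
time: 13.45
tool_pos: [0.588, -0.1216, 0.1183]
tool_rot: [-0.001, 0.001, 1.0, 0.001]
contact_force: [-0.2, -0.1, -0.1]
gripper_width: 1.0
grasp_force: 0.0
```

```bash
python3 - <<'E'
from h import *
b=manip.grab_frame("scene")["image"][100:320,220:560]
cv2.imwrite("pics/p3.png",cv2.resize(cv2.convertScaleAbs(b,alpha=1.4),None,fx=2.3,fy=2.3,interpolation=cv2.INTER_CUBIC))
E
```

```text
(no output)
```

View pics/p3.png

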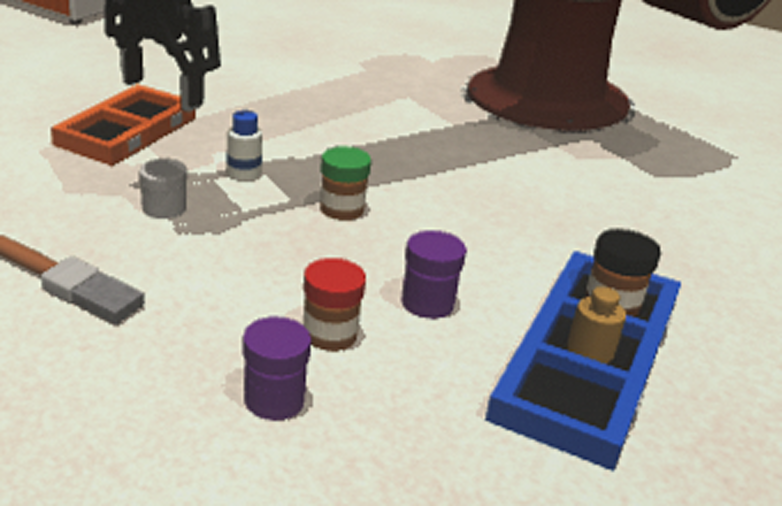

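The brass weight stands upright in the middle blue pocket at (597,325), and the gripper is above the tin at (163,188). I'll grasp the tin.

Request:
move_arm:
  increments: [-1, 0, 30, 0, 1, 0, 0, 30, 0, 1, 0, 0, 25, 0, 1, 0, 0, 15, 0, 1, 0, 0, 0, 0, 1, 0, 0, 0, 0, 0.7, 0, 0, 0, 0, 0.5, 0, 0, 0, 0, 0.4]

```text
time: 14.17
tool_pos: [0.5915, -0.1209, 0.022]
tool_rot: [0.002, -0.001, 1.0, -0.001]
contact_force: [-1.1, -1.4, 1.5]
gripper_width: 0.602
grasp_force: 0.6
```

Request:
move_arm:
  increments: [0, 0, 0, 0, 0.4, 0, 0, 0, 0, 0.4, 0, 0, 0, 0, 0.4, 0, 0, 0, 0, 0.4]

```text
time: 14.5
tool_pos: [0.5919, -0.1212, 0.0224]
tool_rot: [0.002, -0.0, 1.0, -0.001]
contact_force: [-0.4, 1.0, 6.4]
gripper_width: 0.572
grasp_force: 62.6
```

Request:
move_arm:
  increments: [0, 0, -8, 0, 0.4, 0, 0, -20, 0, 0.4, 0, 0, -30, 0, 0.4, 0, 0, -35, 0, 0.4, 0, 0, -27, 0, 0.4, 0, 0, -10, 0, 0.4, 0, 9, 0, 0, 0.4, 1, 20, 0, 0, 0.4]

```text
time: 15.17
tool_pos: [0.5885, -0.0927, 0.1492]
tool_rot: [0.0, 0.001, 1.0, -0.0]
contact_force: [-0.7, 0.5, -1.4]
gripper_width: 0.574
grasp_force: 62.2
```

Request:
move_arm:
  increments: [2, 33, 0, 0, 0.4, 2, 38, 0, 0, 0.4, 2, 38, 0, 0, 0.4, 2, 38, 0, 0, 0.4, 2, 38, 0, 0, 0.4, 2, 38, 0, 0, 0.4, 2, 38, 0, 0, 0.4, 2, 38, 0, 0, 0.4]

```text
time: 15.83
tool_pos: [0.5701, 0.2092, 0.1461]
tool_rot: [-0.002, -0.0, 1.0, -0.0]
contact_force: [1.2, -0.2, -1.7]
gripper_width: 0.577
grasp_force: 62.2
```

Request:
move_arm:
  increments: [2, 38, 0, 0, 0.4, 2, 38, 0, 0, 0.4, 2, 30, 0, 0, 0.4, 1, 17, 0, 0, 0.4, 0, 6, 0, 0, 0.4, 0, 0, 0, 0, 0.4, 0, 0, 20, 0, 0.4, 0, 0, 25, 0, 0.4]

```text
time: 16.5
tool_pos: [0.5676, 0.3354, 0.1063]
tool_rot: [0.002, 0.001, 1.0, 0.001]
contact_force: [-0.2, 0.2, -1.9]
gripper_width: 0.577
grasp_force: 62.2
```

Request:
move_arm:
  increments: [0, 0, 20, 0, 0.4, 0, 0, 15, 0, 0.4, 0, 0, 0, 0, 0.4, 0, 0, 0, 0, 0.4]

```text
time: 16.83
tool_pos: [0.565, 0.3347, 0.0681]
tool_rot: [-0.001, 0.001, 1.0, -0.001]
contact_force: [-0.6, -0.2, -0.1]
gripper_width: 0.575
grasp_force: 62.3
```

Target release height is TCP z ≈ 0.0325.

Request:
move_arm:
  increments: [-1, 0, 8, 0, 0.4, 0, 0, 10, 0, 0.4, 0, 0, 8, 0, 0.4, 0, 0, 5, 0, 0.4, 0, 0, 3, 0, 0.4, 0, 0, 0, 0, 0.4, 0, 0, 0, 0, 0.4]

```text
time: 17.42
tool_pos: [0.5664, 0.3362, 0.0351]
tool_rot: [-0.0, -0.0, 1.0, -0.0]
contact_force: [0.3, -0.1, -1.7]
gripper_width: 0.574
grasp_force: 62.3
```

Request:
move_arm:
  increments: [0, 0, 1, 0, 0.4, 0, 0, 0.5, 0, 0.4, 0, 0, 0, 0, 0.4]

```text
time: 17.67
tool_pos: [0.5667, 0.3363, 0.0341]
tool_rot: [0.0, -0.0, 1.0, 0.0]
contact_force: [0.2, 0.3, -1.0]
gripper_width: 0.576
grasp_force: 62.3
```

Request:
move_arm:
  increments: [0, 0, 1, 0, 0.4, 0, 0, 0.5, 0, 0.4, 0, 0, 0, 0, 0.4]

```text
time: 17.92
tool_pos: [0.5666, 0.3363, 0.0326]
tool_rot: [0.0, -0.0, 1.0, 0.0]
contact_force: [-0.5, -0.5, 0.2]
gripper_width: 0.578
grasp_force: 62.4
```

Request:
move_arm:
  increments: [0, 0, 0.5, 0, 0.4, 0, 0, 0, 0, 0.4]

```text
time: 18.08
tool_pos: [0.5667, 0.3363, 0.0325]
tool_rot: [0.0, -0.0, 1.0, 0.0]
contact_force: [-2.3, -1.2, 4.1]
gripper_width: 0.58
grasp_force: 62.5
```

Request:
move_arm:
  increments: [0, 0, 0, 0, 0.7, 0, 0, 0, 0, 0.8, 0, 0, 0, 0, 1, 0, 0, -5, 0, 1, 0, 0, -20, 0, 1, 0, 0, -35, 0, 1, 0, 0, -38, 0, 1, 0, 0, -20, 0, 1]

```text
time: 18.75
tool_pos: [0.5683, 0.337, 0.1552]
tool_rot: [0.003, -0.0, 1.0, 0.001]
contact_force: [0.8, 0.8, 1.6]
gripper_width: 0.998
grasp_force: 0.0
```

Request:
move_arm:
  increments: [-5, -18, 0, 0, 1, -10, -34, 0, 0, 1, -10, -34, 0, 0, 1, -10, -34, 0, 0, 1, -10, -34, 0, 0, 1, -9, -26, 0, 0, 1, -4, -11, 10, 0, 1, 0, 0, 20, 0, 1]

```text
time: 19.42
tool_pos: [0.6277, 0.1429, 0.1229]
tool_rot: [0.004, 0.002, 1.0, 0.0]
contact_force: [0.4, -0.4, 0.3]
gripper_width: 1.004
grasp_force: 0.0
```

Request:
move_arm:
  increments: [0, 0, 0, 0, 1, 0, 0, 0, 0, 1]

```text
time: 19.58
tool_pos: [0.623, 0.1455, 0.1178]
tool_rot: [-0.002, -0.0, 1.0, -0.0]
contact_force: [-0.0, 0.6, 0.7]
gripper_width: 0.999
grasp_force: 0.0
```

```bash
python3 - <<'E'
from h import *
b=manip.grab_frame("scene")["image"][100:320,220:560]
cv2.imwrite("pics/p4.png",cv2.resize(cv2.convertScaleAbs(b,alpha=1.4),None,fx=2.3,fy=2.3,interpolation=cv2.INTER_CUBIC))
E
```

```text
(no output)
```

View pics/p4.png

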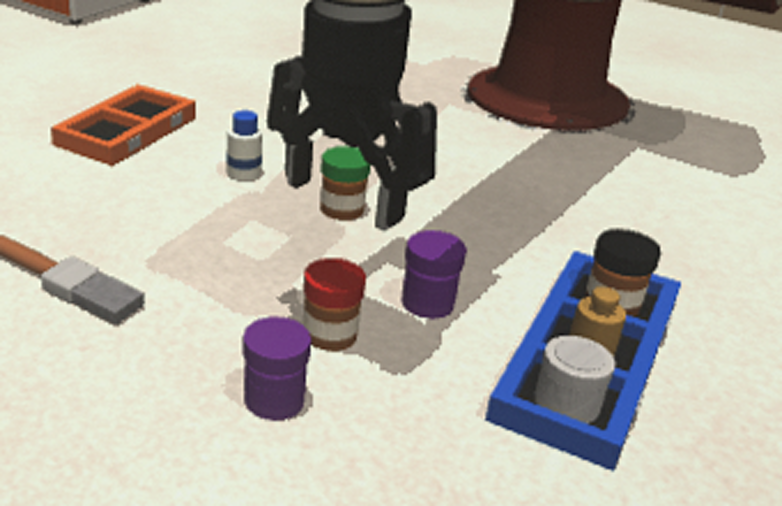

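The blue kit is complete: the tin stands in the far pocket at (575,378). The gripper is above the red jar at (333,300), between the purple ones. I'll descend onto its lid.

Request:
move_arm:
  increments: [0, 0, 25, 0, 1, 0, 0, 25, 0, 1, 0, 0, 20, 0, 1, 0, 0, 12, 0, 1, 0, 0, 0, 0, 1, 0, 0, 0, 0, 0.7, 0, 0, 0, 0, 0.5, 0, 0, 0, 0, 0.4]

```text
time: 20.3
tool_pos: [0.6261, 0.1457, 0.0401]
tool_rot: [0.002, -0.0, 1.0, 0.0]
contact_force: [-1.2, 5.9, 4.7]
gripper_width: 0.603
grasp_force: 5.5
```

Request:
move_arm:
  increments: [0, 0, 0, 0, 0.4, 0, 0, 0, 0, 0.4, 0, 0, 0, 0, 0.4, 0, 0, 0, 0, 0.4]

```text
time: 20.63
tool_pos: [0.6266, 0.1456, 0.0405]
tool_rot: [0.002, -0.0, 1.0, 0.0]
contact_force: [0.8, 0.7, 7.2]
gripper_width: 0.586
grasp_force: 63.0
```

Request:
move_arm:
  increments: [0, 0, -8, 0, 0.4, 0, 0, -20, 0, 0.4, 0, 0, -30, 0, 0.4, 0, 0, -30, 0, 0.4, 0, 0, -17, 0, 0.4, 0, 0, -7, 0, 0.4, 2, -9, 0, 0, 0.4, 4, -20, 0, 0, 0.4]

```text
time: 21.3
tool_pos: [0.6178, 0.117, 0.1489]
tool_rot: [-0.001, -0.001, 1.0, 0.0]
contact_force: [0.5, -0.6, -1.6]
gripper_width: 0.591
grasp_force: 62.6
```

Request:
move_arm:
  increments: [6, -33, 0, 0, 0.4, 7, -38, 0, 0, 0.4, 7, -38, 0, 0, 0.4, 7, -38, 0, 0, 0.4, 7, -38, 0, 0, 0.4, 7, -38, 0, 0, 0.4, 7, -38, 0, 0, 0.4, 7, -38, 0, 0, 0.4]

```text
time: 21.97
tool_pos: [0.5609, -0.1844, 0.1469]
tool_rot: [-0.002, 0.0, 1.0, 0.001]
contact_force: [1.3, 0.1, -2.6]
gripper_width: 0.588
grasp_force: 62.7
```

Request:
move_arm:
  increments: [7, -38, 0, 0, 0.4, 7, -38, 0, 0, 0.4, 6, -25, 0, 0, 0.4, 4, -11, 0, 0, 0.4, 0, 0, 0, 0, 0.4, 0, 0, 20, 0, 0.4, 0, 0, 25, 0, 0.4, 0, 0, 20, 0, 0.4]

```text
time: 22.63
tool_pos: [0.5388, -0.2929, 0.0824]
tool_rot: [-0.001, -0.001, 1.0, 0.001]
contact_force: [-0.9, 0.2, -1.7]
gripper_width: 0.586
grasp_force: 62.8
```

Request:
move_arm:
  increments: [0, 0, 5, 0, 0.4, 0, 0, 0, 0, 0.4, 0, 0, 0, 0, 0.4]

```text
time: 22.88
tool_pos: [0.5397, -0.2939, 0.0797]
tool_rot: [-0.0, -0.001, 1.0, 0.0]
contact_force: [-0.1, 0.3, -1.1]
gripper_width: 0.591
grasp_force: 62.8
```

Request:
move_arm:
  increments: [-2, -1, 8, 0, 0.4, 0, 0, 8, 0, 0.4, 0, 0, 6, 0, 0.4, 0, 0, 3, 0, 0.4, 0, 0, 1, 0, 0.4, 0, 0, 0, 0, 0.4, 0, 0, 0, 0, 0.4]

```text
time: 23.47
tool_pos: [0.5417, -0.2959, 0.054]
tool_rot: [0.0, -0.0, 1.0, -0.0]
contact_force: [-1.0, -0.4, -0.9]
gripper_width: 0.584
grasp_force: 62.8
```

Request:
move_arm:
  increments: [0, 0, 1, 0, 0.4, 0, 0, 1, 0, 0.4, 0, 0, 0, 0, 0.4]

```text
time: 23.72
tool_pos: [0.5416, -0.2958, 0.0518]
tool_rot: [0.0, -0.0, 1.0, -0.0]
contact_force: [-0.7, 0.1, -1.6]
gripper_width: 0.583
grasp_force: 62.8
```

Request:
move_arm:
  increments: [0, 0, 0.5, 0, 0.4, 0, 0, 0, 0, 0.4]

```text
time: 23.88
tool_pos: [0.5416, -0.2958, 0.0513]
tool_rot: [-0.0, -0.0, 1.0, 0.0]
contact_force: [-0.9, -0.0, -1.9]
gripper_width: 0.591
grasp_force: 62.8
```

Request:
move_arm:
  increments: [0, 0, 0.5, 0, 0.4, 0, 0, 0.5, 0, 0.4, 0, 0, 0, 0, 0.4]

```text
time: 24.13
tool_pos: [0.5418, -0.2959, 0.0506]
tool_rot: [0.0, -0.0, 1.0, -0.0]
contact_force: [-1.0, -0.4, -0.1]
gripper_width: 0.586
grasp_force: 63.0
```

Request:
move_arm:
  increments: [0, 0, 0.5, 0, 0.4, 0, 0, 0, 0, 0.4]

```text
time: 24.3
tool_pos: [0.5419, -0.2959, 0.0506]
tool_rot: [0.0, -0.0, 1.0, -0.0]
contact_force: [-2.7, 1.5, 3.8]
gripper_width: 0.587
grasp_force: 63.2
```

Request:
move_arm:
  increments: [0, 0, 0, 0, 0.7, 0, 0, 0, 0, 0.8, 0, 0, 0, 0, 1, 0, 0, -5, 0, 1, 0, 0, -25, 0, 1, 0, 0, -35, 0, 1, 0, 0, -35, 0, 1, 5, 12, -5, 0, 1]

```text
time: 24.97
tool_pos: [0.5404, -0.2874, 0.1634]
tool_rot: [0.005, 0.0, 1.0, -0.004]
contact_force: [1.1, -0.6, 1.5]
gripper_width: 0.998
grasp_force: 0.0
```

Request:
move_arm:
  increments: [13, 33, 0, 0, 1, 14, 35, 0, 0, 1, 14, 35, 0, 0, 1, 13, 33, 0, 0, 1, 9, 20, 0, 0, 1, 3, 8, 10, 0, 1, 0, 0, 15, 0, 1, 0, 0, 0, 0, 1]

```text
time: 25.63
tool_pos: [0.4689, -0.119, 0.1269]
tool_rot: [-0.002, -0.0, 1.0, 0.001]
contact_force: [-0.2, -0.2, 0.1]
gripper_width: 1.003
grasp_force: 0.0
```

Request:
move_arm:
  increments: [0, 0, 0, 0, 1]

```text
time: 25.72
tool_pos: [0.4701, -0.12, 0.1288]
tool_rot: [-0.001, 0.0, 1.0, 0.0]
contact_force: [0.1, 1.0, -1.1]
gripper_width: 1.003
grasp_force: 0.0
```

```bash
python3 - <<'E'
from h import *
b=manip.grab_frame("scene")["image"][100:320,220:560]
cv2.imwrite("pics/p5.png",cv2.resize(cv2.convertScaleAbs(b,alpha=1.4),None,fx=2.3,fy=2.3,interpolation=cv2.INTER_CUBIC))
E
```

```text
(no output)
```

View pics/p5.png

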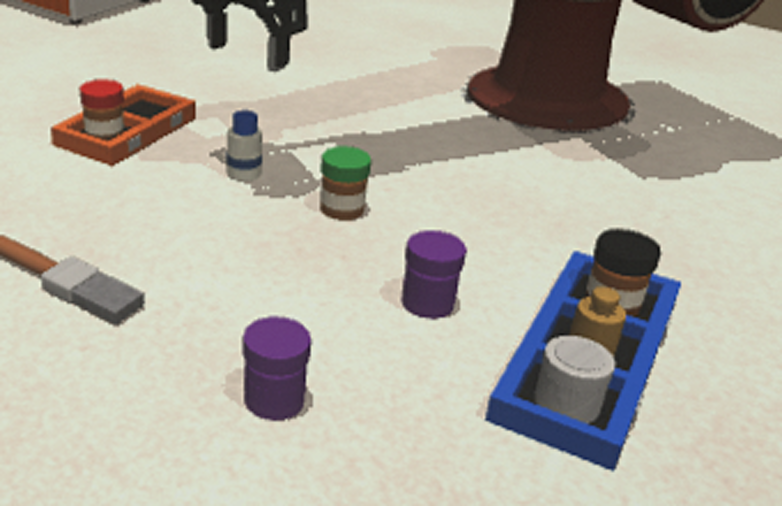

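The red jar stands in the far orange pocket at (103,110), and the gripper is above the bottle at (244,148). I'll grasp the bottle by its body.

Request:
move_arm:
  increments: [0, 0, 30, 0, 1, 0, 0, 30, 0, 1, 0, 0, 28, 0, 1, 0, 0, 17, 0, 1, 0, 0, 0, 0, 1, 0, 0, 0, 0, 0.7, 0, 0, 0, 0, 0.5, 0, 0, 0, 0, 0.3]

```text
time: 26.43
tool_pos: [0.4725, -0.1208, 0.0271]
tool_rot: [0.002, 0.0, 1.0, -0.001]
contact_force: [-0.4, 0.4, -0.1]
gripper_width: 0.604
grasp_force: 0.0
```

Request:
move_arm:
  increments: [0, 0, 0, 0, 0.3, 0, 0, 0, 0, 0.3, 0, 0, 0, 0, 0.3, 0, 0, 0, 0, 0.3]

```text
time: 26.77
tool_pos: [0.4725, -0.1207, 0.0272]
tool_rot: [0.002, -0.0, 1.0, -0.001]
contact_force: [0.4, -0.8, 6.6]
gripper_width: 0.45
grasp_force: 60.5
```

Request:
move_arm:
  increments: [0, 0, -8, 0, 0.3, 0, 0, -20, 0, 0.3, 0, 0, -30, 0, 0.3, 0, 0, -35, 0, 0.3, 0, 0, -25, 0, 0.3, 0, 0, -10, 0, 0.3, 0, -10, 0, 0, 0.3, 1, -22, 0, 0, 0.3]

```text
time: 27.43
tool_pos: [0.4694, -0.151, 0.1524]
tool_rot: [0.0, -0.002, 1.0, 0.0]
contact_force: [0.2, -0.8, 0.3]
gripper_width: 0.449
grasp_force: 60.3
```

Request:
move_arm:
  increments: [1, -34, 0, 0, 0.3, 2, -36, 0, 0, 0.3, 2, -36, 0, 0, 0.3, 1, -30, 0, 0, 0.3, 0, -16, 0, 0, 0.3, 0, -6, 0, 0, 0.3, 0, 0, 0, 0, 0.3, 0, 0, 20, 0, 0.3]

```text
time: 28.1
tool_pos: [0.4655, -0.3108, 0.1358]
tool_rot: [0.002, -0.0, 1.0, -0.002]
contact_force: [0.3, -0.6, 0.3]
gripper_width: 0.448
grasp_force: 60.4
```

Request:
move_arm:
  increments: [0, 0, 25, 0, 0.3, 0, 0, 25, 0, 0.3, 0, 0, 15, 0, 0.3, 0, 0, 0, 0, 0.3, 0, 0, 0, 0, 0.3]

```text
time: 28.52
tool_pos: [0.463, -0.3077, 0.0665]
tool_rot: [-0.001, -0.001, 1.0, 0.001]
contact_force: [-0.4, -0.6, 0.5]
gripper_width: 0.45
grasp_force: 60.3
```

Request:
move_arm:
  increments: [-2, -2, 7, 0, 0.3, 0, 0, 8, 0, 0.3, 0, 0, 6, 0, 0.3, 0, 0, 4, 0, 0.3, 0, 0, 1, 0, 0.3, 0, 0, 0, 0, 0.3, 0, 0, 0, 0, 0.3]

```text
time: 29.1
tool_pos: [0.4657, -0.312, 0.042]
tool_rot: [0.0, -0.0, 1.0, -0.0]
contact_force: [0.0, 1.0, 0.4]
gripper_width: 0.45
grasp_force: 60.3
```

Request:
move_arm:
  increments: [0, 0, 1, 0, 0.3, 0, 0, 1, 0, 0.3, 0, 0, 0, 0, 0.3]

```text
time: 29.35
tool_pos: [0.4656, -0.3119, 0.0398]
tool_rot: [0.0, -0.0, 1.0, -0.0]
contact_force: [0.1, -0.3, -0.8]
gripper_width: 0.45
grasp_force: 60.3
```

Request:
move_arm:
  increments: [0, 0, 0.5, 0, 0.3, 0, 0, 0, 0, 0.3]

```text
time: 29.52
tool_pos: [0.4656, -0.3118, 0.0393]
tool_rot: [0.0, -0.0, 1.0, -0.0]
contact_force: [0.6, 0.8, -0.8]
gripper_width: 0.447
grasp_force: 60.3
```

Request:
move_arm:
  increments: [0, 0, 1, 0, 0.3, 0, 0, 0.5, 0, 0.3, 0, 0, 0, 0, 0.3]

```text
time: 29.77
tool_pos: [0.4655, -0.3117, 0.0376]
tool_rot: [-0.0, -0.0, 1.0, 0.0]
contact_force: [-0.6, -0.6, -0.5]
gripper_width: 0.453
grasp_force: 60.3
```

Request:
move_arm:
  increments: [0, 0, 0.5, 0, 0.3, 0, 0, 0, 0, 0.3]

```text
time: 29.93
tool_pos: [0.4656, -0.3118, 0.0373]
tool_rot: [0.0, -0.0, 1.0, -0.0]
contact_force: [0.3, 0.2, -0.2]
gripper_width: 0.451
grasp_force: 60.3
```

Request:
move_arm:
  increments: [0, 0, 0.5, 0, 0.3, 0, 0, 0, 0, 0.3, 0, 0, 0, 0, 0.3]

```text
time: 30.18
tool_pos: [0.4657, -0.3119, 0.0372]
tool_rot: [-0.0, -0.0, 1.0, -0.0]
contact_force: [-1.9, 1.4, 4.0]
gripper_width: 0.451
grasp_force: 60.4
```

Contact with the floor. I'll release and go clear.

Request:
move_arm:
  increments: [0, 0, 0, 0, 0.55, 0, 0, 0, 0, 0.7, 0, 0, 0, 0, 0.9, 0, 0, -5, 0, 1, 0, 0, -20, 0, 1, 0, 0, -35, 0, 1, 0, 0, -38, 0, 1, 0, 0, -30, 0, 1]

```text
time: 30.85
tool_pos: [0.466, -0.3121, 0.1676]
tool_rot: [0.001, -0.0, 1.0, -0.001]
contact_force: [0.4, -0.4, -0.2]
gripper_width: 0.999
grasp_force: 0.0
```

Request:
move_arm:
  increments: [5, 20, -20, 0, 1, 5, 30, -10, 0, 1, 5, 30, 0, 0, 1, 5, 30, 0, 0, 1, 5, 30, 0, 0, 1, 5, 20, 0, 0, 1, 0, 0, 0, 0, 1, 0, 0, 0, 0, 1]

```text
time: 31.52
tool_pos: [0.4356, -0.1512, 0.1952]
tool_rot: [0.001, -0.001, 1.0, -0.0]
contact_force: [0.3, 0.2, 0.4]
gripper_width: 1.001
grasp_force: 0.0
```

```bash
python3 - <<'E'
from h import *
t=manip.grab_frame("top")["image"][130:315,150:500];b=manip.grab_frame("scene")["image"][120:310,210:550]
r=lambda x:cv2.resize(cv2.convertScaleAbs(x,alpha=1.4),(560,300),interpolation=cv2.INTER_CUBIC)
cv2.imwrite("pics/p6.png",np.vstack([r(t),r(b)]))
E
```

```text
(no output)
```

View pics/p6.png

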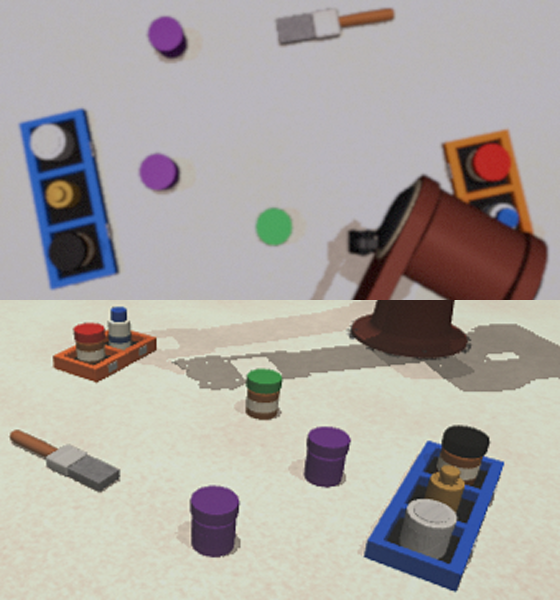

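All five items stand upright in their own pockets: tin, brass weight and black jar in the blue case, red jar and bottle in the orange. The green jar, the brush and the purple jars haven't moved.

```bash
python3 -c "
from plant import manip
print(manip.job_done())"
```

```text
the job is handed in; nothing more can be done
None
```

Both kits are made up and the job is handed in: all five items stood upright in their own pockets in the last pictures, and the green jar, the brush and the purple jars were left where they were.

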